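# Bring the bench magnifier over the soldering block and lay the straightedge against it

### The job

First swing the bench magnifier on its stiff arm until its lens is centred over the middle of the soldering block's long edge that faces the robot, and leave it standing there. Then, working under the lens, lay the steel straightedge flat on the soldering board with one of its long edges flush against that edge of the block and centred along it, and let go. Do not disturb the jar, the brass tin or the tweezers.

Things in the scene. Friction and masses are not known exactly. Their poses are not given: they have to be found in the camera images.
- board: Fixed soldering board: grey slab on a wooden base, 260 (x) x 340 (y) mm, top surface 16 mm above the bench and above this origin, which is the centre of its underside. Its x axis points away from the robot towards the magnifier's post, a 20 mm upright steel rod 220 mm along +x from this origin; the post's axis is the magnifier's vertical hinge axis.
- lens (a point): Centre of the magnifier's round lens with black rim, 120 mm across, 14 mm thick, level, its underside 270 mm above the bench; it is solid. A swing arm carries it 255 mm from the hinge axis of the post, at constant height; it starts swung to the robot's left. Once it is over the block, a vertical tool cannot get under it: the tool must lean back towards the robot, by 25 to 40 degrees.
- knob (a point): Top centre of the magnifier's knob: upright dark wooden cylinder, 24 mm diameter, rising 46 mm above the rim, top 330 mm above the bench. It is rigid with lens and arm, 76 mm from the lens centre (on the robot's right of the lens when the arm points at the robot), 266 mm from the hinge axis. Gripped from above or pushed, it takes 2 to 3 N to swing the stiff arm, which stays where it is left.
- block: Pale grey soldering block with small dark holes in its top, 100 (x) x 160 (y) x 32 (z) mm, fixed on the board (it does not move when pushed); origin at the centre of its underside, on the board's surface. Its place and yaw on the board vary. The face at its own -x faces the robot.
- block_edge (a point): Middle of the foot of the block's long face that faces the robot, on the board's surface, 50 mm along the block's -x from its centre. Axes as the block: x into the block, y along the edge.
- straightedge: Loose dark steel straightedge, a flat strip 40 (x) x 180 (y) x 6 (z) mm with an upright wooden handle on its middle; 0.2 to 0.4 kg. Origin at the centre of its underside; its long axis is y, its two long edges lie 20 mm either side along x and either may be used. It starts flat on the bench to the robot's right of the board.
- handle (a point): Top centre of the straightedge's wooden handle, 42 mm above the strip's underside. The handle is 18 (x) x 46 (y) mm and 36 mm high, from the strip's top to 42 mm. Gripped across its 46 mm length, fingers closing along the strip, the tool can be tilted about the strip's long axis and the fingers keep clear of the block.
- jar: Bystander: glass jar with dark cap, 64 mm diameter, 85 mm high, origin at the centre of its underside, to the robot's left.
- tin: Bystander: round brass tin, 52 mm diameter, 44 mm high, origin at the centre of its underside, far right.
- tweezers: Bystander: dark steel tweezers lying flat, 165 mm long, 6 mm high, origin under their middle, to the robot's left.
Not all that is in view belongs to the job. What is meant by the straightedge is not blue, green or red, and is the larger of those in its own colour.

How it is judged:
On the way, in this order (a step that is already met when the one before it is completed fails the run):
1. the lens centre stays over the middle of the block's near edge (within 30 mm), before the straightedge is laid (horizontal distance between lens and block_edge below 0.03 m), for 0.5 s.
2. the straightedge lies flat on the board, flush against the block's near edge and centred along it (x of straightedge in the frame of block_edge between -0.0235 and -0.015 m and y of straightedge in the frame of block_edge between -0.025 and 0.025 m and z of straightedge in the frame of block_edge between -0.004 and 0.004 m and angle between the y axis of straightedge and the y axis of block_edge, either way round below 0.03 rad), for 0.2 s.
At the end, for the whole second after the job is handed in: Lens centre within 30 mm (from above) of the middle of the block's robot-side edge; straightedge at rest flat on the board, handle up, long edge within 3.5 mm of that face and parallel within 0.03 rad, middles within 25 mm along it (all of step 2 and horizontal distance between lens and block_edge below 0.03 m and angle between straightedge's own z axis and vertical below 0.05 rad and linear speed of straightedge below 0.01 m/s); the robot touches nothing.
It fails at once if the jar is pushed more than 20 mm or tipped (distance of jar from where it was at the start of the episode above 0.02 m or angle between jar's own z axis and vertical above 0.3 rad).
It fails at once if the brass tin is pushed more than 20 mm or tipped (distance of tin from where it was at the start of the episode above 0.02 m or angle between tin's own z axis and vertical above 0.3 rad).
It fails at once if the tweezers are pushed more than 20 mm (distance of tweezers from where it was at the start of the episode above 0.02 m).
It also fails if it takes over 58 s, if anything falls off the work surface, if the arm or the gripper's body presses on something with over 40 N, if the wrist force passes 120 N, or if a joint passes its speed limit or range.

### The arm

A 6-joint arm with a two-finger parallel gripper is mounted at the origin on the work surface. World frame = base frame: x ahead of the robot, y to its left, z up, the work surface at z = 0. Lengths are in m, angles in rad, forces in N, time in s.
With the tool pointing down it reaches from about 0.3 to 0.875 m from the base axis. Payload 6.4 kg.
Tool frame: the origin (TCP) lies midway between the tips of the shut fingers; the grasp point (between the pads) lies 19 mm behind it; z points along the fingers, y is the line along which they close (so a half turn about z gives the same grasp; the last joint's range is limited). The gripper opens to 85 mm and grips with 20 to 120 N. Pads are 22 mm wide; open, the fingers measure 114 mm over their backs; the gripper's body (76 mm by 85 mm) begins 54 mm behind the grasp point. The pads swing forward as they close: fully open they stand 13 mm farther back than shut.
Start: joints at [0.909, 0.181, 1.607, -0, 1.354, -0.206], TCP at [0.253, 0.516, 0.231] pointing down, gripper open.
Joint ranges: [-2.99, 2.99], [-0.89, 2.07], [0.3, 2.58], [-1.14, 4.28], [0, 2.63], [-3.12, 3.12]. Speed limits (rad/s): [2.57, 2.57, 3.01, 3.14, 3.14, 3.14].

### API

Orientations are given as a unit quaternion [w, x, y, z].
In Python, from bench import get_obs, camera, hand_in gives the robot as it stands.
- The arm moves only by the tool carry_out, never from a script. Its argument "plan" is a list that holds one entry, the list of rows, each a list of 7 numbers: the shift along the world's x, y, z in m, then the turn, a rotation vector about the world's x, y, z in rad, then the opening, from 0 (shut) to 1 (fully open). In form: [[[x, y, z, rx, ry, rz, hand], ...]]. A call has exactly 5 rows; each row is the pose to reach, as a shift and turn from the pose commanded when the call began; what a row does not reach only later rows make up. A row lasts 1/12 s, in which the tool goes at most 41.7 mm and 7.16 degrees, less where a joint would pass 70% of its speed; a pose out of reach is approached as far as the arm can. A call with a gripper value outside its range is refused whole. The fingers move at their own pace and stop on an object; the grip force is fixed at half the most. Time passes only in rows, so rows that repeat a pose let the fingers close, or fill a call up. It gives the time, the measured TCP pose, the force, the opening and the grip force at its end, in the units of the state.
- get_obs(): the state, without advancing time (a new reading comes with each control period).
- camera(name): name is "scene" or "top"; returns a dict with "pixels" (420x560x3 uint8, red, green, blue), "z_map" (420x560 float32, m along the optical axis (not along the pixel's ray), 0 where there is no reading), "camera_matrix" (3x3 intrinsics, pixels), "cam_to_world" (4x4, takes a point from camera to world coordinates). Camera axes: x right, y up, looking along -z (the intrinsics and any distortion apply to the point x, -y, -z); pixel columns grow to the right and rows downward; lengths in m; the calibration is good to about 2 mm. A picture is of the moment at which its call begins.
- hand_in(): hands the job in; it is judged then, once.
The state is a dict: "time_s": time; "q": joint angles; "dq": joint speeds; "joint_efforts": joint torques, N m; "eef_pos": TCP position; "eef_rot": TCP orientation; "wrist_force": force on the tool from outside, world axes, zero at the start; "torque": the same for the moment, N m; "opening": opening from 0.0 (shut) to 1.0 (fully open); "grasp_force": force on a finger pad.
Only numpy, scipy, OpenCV 4.12 (cv2) and the standard library are available. Lean on these libraries where they do the work, as an engineer would, in place of code of your own. Each camera call takes 0.05 s, during which the arm holds its last target. There are 200 camera calls.

## Working session

There is one attempt and no reset: what is moved stays moved. The work goes in short steps, Python scripts to look and compute and a tool call to move; the robot and the scene stay as the last step left them, time stands still between calls to the robot, and variables do not carry over. Pictures are saved under pics/ and viewed, at most 10 in all, crops included, and the job is handed in when it is done.

Besides the shell and the picture viewer there is one more tool, called after ">>>" as name(argument=value, ...) on one line, values as JSON. carry_out: Moves the arm, as the interface text tells. Its arguments: {"type":"object","properties":{"plan":{"type":"array","items":{"type":"array","items":{"type":"array","items":{"type":"number"}}}}},"required":["plan"]}

```bash
mkdir -p pics; cat > h.py <<'E'
import numpy as np, cv2
from bench import get_obs, camera
def shot(n,name=None):
    c=camera(n)
    if name: cv2.imwrite(f'pics/{name}.png',cv2.cvtColor(c['pixels'],cv2.COLOR_RGB2BGR))
    return c
def cloud(c):
    K=c['camera_matrix'];T=c['cam_to_world'];z=c['z_map'];h,w=z.shape
    u,v=np.meshgrid(np.arange(w),np.arange(h))
    P=np.stack([(u-K[0,2])/K[0,0]*z,-(v-K[1,2])/K[1,1]*z,-z],-1)
    P=P@T[:3,:3].T+T[:3,3]; P[z==0]=np.nan
    return P
def ray(c,u,v,h):
    K=c['camera_matrix'];T=c['cam_to_world']
    d=T[:3,:3]@np.array([(u-K[0,2])/K[0,0],-(v-K[1,2])/K[1,1],-1.]);o=T[:3,3]
    return o+d*(h-o[2])/d[2]
E
python3 - <<'E'
from h import *
np.set_printoptions(precision=3,suppress=True)
for n in('scene','top'):
    c=shot(n,n+'0'); print(n,c['camera_matrix'],c['cam_to_world'],(c['z_map']>0).mean())
    np.savez(n+'0.npz',**c)
print(get_obs())
E
```

```text
scene [[525.495   0.    285.316]
 [  0.    525.495 209.315]
 [  0.      0.      1.   ]] [[ 0.785 -0.462  0.413  1.166]
 [ 0.62   0.565 -0.544 -0.9  ]
 [ 0.018  0.683  0.73   1.347]
 [ 0.     0.     0.     1.   ]] 0.991734693877551
top [[433.379   0.    275.578]
 [  0.    433.379 213.042]
 [  0.      0.      1.   ]] [[ 0.026  0.993 -0.112  0.401]
 [-1.     0.027  0.006 -0.042]
 [ 0.009  0.112  0.994  1.368]
 [ 0.     0.     0.     1.   ]] 0.9958078231292516
{'time_s': 0.1, 'q': array([ 0.909,  0.181,  1.608,  0.   ,  1.354, -0.206]), 'dq': array([-0.001, -0.001, -0.004,  0.001,  0.001,  0.001]), 'joint_efforts': array([  0.001, -44.588, -35.224,  -0.   ,   0.004,  -0.   ]), 'eef_pos': array([0.253, 0.516, 0.23 ]), 'eef_rot': array([-0.   ,  0.226,  0.974, -0.001]), 'wrist_force': array([ 0.057, -0.237,  0.119]), 'torque': array([0.054, 0.002, 0.031]), 'grasp_force': 0.0, 'opening': 1.0037314311247363}
```

View pics/scene0.png

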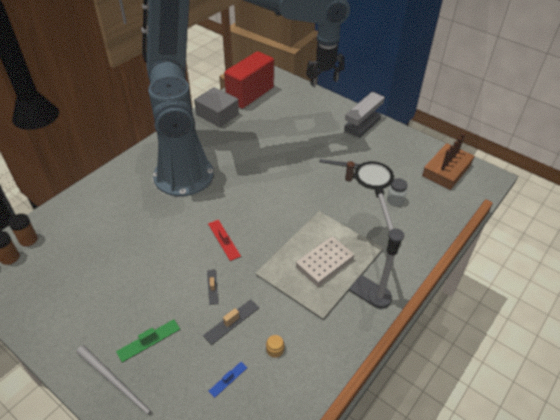

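View pics/top0.png

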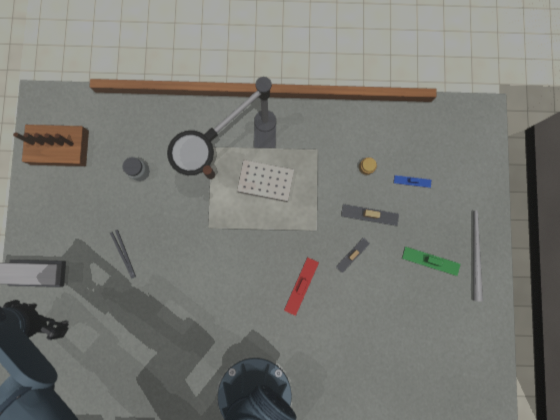

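The scene view shows the knob at about (350,171), the lens at (375,175), the block at (325,260) and the large dark straightedge at (232,321). In the top view the knob is at (209,171), the lens at (190,152), the block at (266,180) and the straightedge at (370,215). Top view also shows the small dark decoy at (353,255), the tin at (369,165), the jar at (134,167) and the tweezers at (122,254).

```bash
cat > m.py <<'E'
from h import *
np.set_printoptions(precision=4,suppress=True)
C={n:dict(np.load(n+'0.npz')) for n in('scene','top')}
box={'top':dict(block=(232,155,300,206),strip=(335,200,405,230),knob=(200,160,218,182),lens=(160,125,220,180),post=(250,70,280,100),board=(200,140,325,235)),
'scene':dict(block=(290,232,360,290),strip=(200,295,265,348),knob=(342,158,358,184),lens=(352,158,397,192),post=(380,225,405,250),board=(250,205,390,318))}
zr=dict(block=(.040,.056),handle=(.036,.047),strip=(.003,.012),knob=(.318,.338),lens=(.270,.296),board=(.010,.022))
for n,c in C.items():
    P=cloud(c); hsv=cv2.cvtColor(c['pixels'],cv2.COLOR_RGB2HSV)
    for k in('block','handle','strip','knob','lens','board','post'):
        b=box[n]['strip' if k=='handle' else k]; m=np.zeros(P.shape[:2],bool); m[b[1]:b[3],b[0]:b[2]]=1
        if k=='post': print(n,k,'top z',np.nanmax(P[m][:,2]),P[m][P[m][:,2]>np.nanmax(P[m][:,2])-.01].mean(0)); continue
        m&=(P[...,2]>zr[k][0])&(P[...,2]<zr[k][1])
        if k=='strip': m&=hsv[...,2]<100
        Q=P[m]
        r=cv2.minAreaRect(Q[:,:2].astype(np.float32)*1000)
        print(n,k,len(Q),'mean',Q.mean(0),'zmed',np.median(Q[:,2]),'rect mm',np.round(r[0],1),np.round(r[1],1),round(r[2],2))
E
python3 m.py
python3 - <<'E'
import cv2
a=cv2.imread('pics/top0.png')[60:280,100:420];cv2.imwrite('pics/crop1.png',cv2.resize(a,None,fx=2.5,fy=2.5,interpolation=cv2.INTER_CUBIC))
E
```

```text
scene block 1369 mean [ 0.6564 -0.0197  0.0479] zmed 0.04794609785044712 rect mm [655.2 -16. ] [166.6 105.8] 79.86
scene handle 96 mean [ 0.5611 -0.3496  0.0412] zmed 0.040974229236209636 rect mm [ 561.1 -348.9] [46.3 18.9] 81.53
scene strip 534 mean [ 0.5541 -0.3543  0.0065] zmed 0.006306271629031079 rect mm [ 555.7 -344.2] [146.4 166.5] 37.61
scene knob 56 mean [0.6245 0.1186 0.3274] zmed 0.3284305753428074 rect mm [624.8 119.9] [21.6 25.1] 41.3
scene lens 928 mean [0.6797 0.1686 0.2815] zmed 0.2812635634835273 rect mm [678.9 171.4] [119.2 117.6] 88.8
scene board 5666 mean [ 0.6566 -0.0246  0.016 ] zmed 0.01598391183026171 rect mm [616.6  -0.1] [441.  454.4] 34.1
scene post top z 0.31041090759481915 [ 0.8555 -0.0102  0.305 ]
top block 1657 mean [ 0.6499 -0.016   0.0486] zmed 0.048666035371522254 rect mm [651.1 -15.8] [160.4 101.5] 80.22
top handle 84 mean [ 0.5564 -0.348   0.0425] zmed 0.04264478340074396 rect mm [ 556.5 -348.4] [45.7 17.9] 82.6
top strip 493 mean [ 0.5566 -0.3477  0.0069] zmed 0.006887586135802426 rect mm [ 557.3 -348.5] [180.4  41.7] 81.87
top knob 80 mean [0.6179 0.1201 0.3293] zmed 0.3296411113965907 rect mm [618.7 120. ] [20.6 22.7] 87.64
top lens 1794 mean [0.6763 0.169  0.2819] zmed 0.2815894305452785 rect mm [681.3 168.9] [127.4 142. ] 86.4
top board 6871 mean [ 0.6261 -0.0104  0.0164] zmed 0.01650056491762575 rect mm [643.9 -11.1] [341.4 292.9] 88.89
top post top z 0.31101867562481234 [ 0.8501 -0.0092  0.3055]
```

View pics/crop1.png

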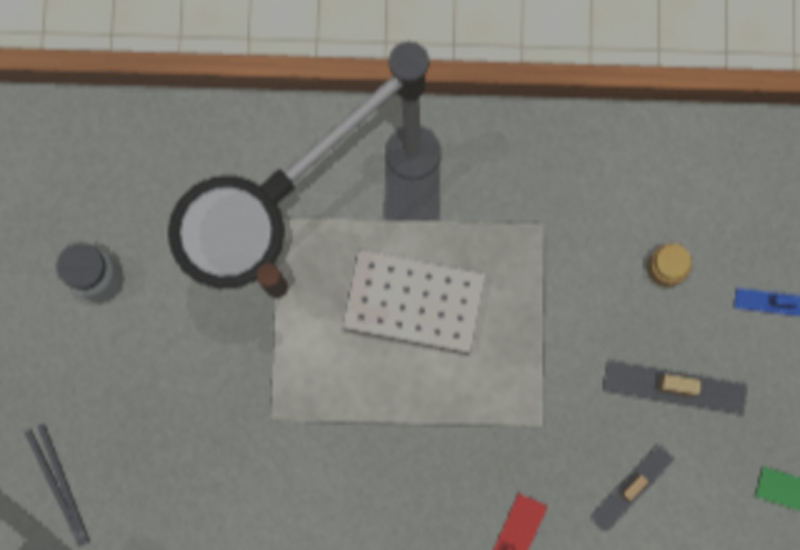

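The crop confirms the layout: lens (227,232), knob (272,278), block centre (415,302), straightedge handle (680,384). The two views agree within about 5 mm and the sizes match the text. Working values:

| Thing | Position | Check |
|---|---|---|
| Knob | (0.620, 0.120), top 0.329 | 266 mm from hinge |
| Hinge | (0.852, -0.010) | |
| Block edge | (0.604, -0.007) | block yaw -10° |
| Handle | (0.558, -0.348), top 0.042 | strip yaw -7.5° |

I'm now moving to above the knob.

>>> carry_out(plan=[[[0.02, -0.022, 0.026, 0, 0, 0, 1], [0.04, -0.044, 0.052, 0, 0, 0, 1], [0.06, -0.066, 0.078, 0, 0, 0, 1], [0.08, -0.088, 0.104, 0, 0, 0, 1], [0.1, -0.11, 0.13, 0, 0, 0, 1]]])

```text
time_s: 0.52
eef_pos: [0.3534, 0.4051, 0.3621]
eef_rot: [-0.0, 0.226, 0.974, -0.0]
wrist_force: [0.5, 0.2, 0.4]
opening: 1.001
grasp_force: 0.0
```

>>> carry_out(plan=[[[0.027, -0.029, 0, 0, 0, 0, 1], [0.054, -0.058, 0, 0, 0, 0, 1], [0.081, -0.087, 0, 0, 0, 0, 1], [0.108, -0.116, 0, 0, 0, 0, 1], [0.135, -0.145, 0, 0, 0, 0, 1]]])

```text
time_s: 0.93
eef_pos: [0.4889, 0.2597, 0.361]
eef_rot: [-0.0, 0.226, 0.974, -0.0]
wrist_force: [0.4, 1.2, -0.7]
opening: 1.003
grasp_force: 0.0
```

>>> carry_out(plan=[[[0.027, -0.029, 0, 0, 0, 0, 1], [0.054, -0.058, 0, 0, 0, 0, 1], [0.081, -0.087, 0, 0, 0, 0, 1], [0.108, -0.116, 0, 0, 0, 0, 1], [0.132, -0.141, 0, 0, 0, 0, 1]]])

```text
time_s: 1.35
eef_pos: [0.6212, 0.118, 0.3606]
eef_rot: [-0.0, 0.226, 0.974, -0.0]
wrist_force: [-0.1, 0.7, 0.5]
opening: 1.001
grasp_force: 0.0
```

>>> carry_out(plan=[[[0, 0.001, -0.015, 0, 0, 0, 1], [0, 0.001, -0.03, 0, 0, 0, 1], [0, 0.001, -0.045, 0, 0, 0, 1], [0, 0.001, -0.06, 0, 0, 0, 1], [0, 0.001, -0.06, 0, 0, 0, 1]]])

```text
time_s: 1.77
eef_pos: [0.6183, 0.1211, 0.2968]
eef_rot: [-0.004, 0.226, 0.974, -0.001]
wrist_force: [0.5, 0.8, -0.0]
opening: 1.001
grasp_force: 0.0
```

>>> carry_out(plan=[[[0, 0, 0, 0, 0, 0, 0.2], [0, 0, 0, 0, 0, 0, 0], [0, 0, 0, 0, 0, 0, 0], [0, 0, 0, 0, 0, 0, 0], [0, 0, 0, 0, 0, 0, 0]]])

```text
time_s: 2.18
eef_pos: [0.6204, 0.1214, 0.3024]
eef_rot: [0.001, 0.226, 0.974, 0.0]
wrist_force: [-0.9, 0.6, 1.2]
opening: 0.3
grasp_force: 1.5
```

>>> carry_out(plan=[[[0, 0, 0, 0, 0, 0, 0], [0, 0, 0, 0, 0, 0, 0], [0, 0, 0, 0, 0, 0, 0], [0, 0, 0, 0, 0, 0, 0], [0, 0, 0, 0, 0, 0, 0]]])

```text
time_s: 2.6
eef_pos: [0.6205, 0.1215, 0.3025]
eef_rot: [0.001, 0.226, 0.974, 0.0]
wrist_force: [-1.0, 1.6, 6.3]
opening: 0.263
grasp_force: 58.9
```

```bash
python3 - <<'E'
import numpy as np
h=np.array([.852,-.010]);k=np.array([.6205,.1215])-h
R=lambda a:np.array([[np.cos(a),-np.sin(a)],[np.sin(a),np.cos(a)]])
d=np.radians(45.5)
for c in range(3):
    s=R(d*c/3)@k
    for i in range(1,6): print(c,np.round(R(d*(c/3+i/15))@k-s,4),round(d*i/15,3))
E
```

```text
0 [-0.0066 -0.0124] 0.053
0 [-0.0126 -0.0252] 0.106
0 [-0.0179 -0.0383] 0.159
0 [-0.0225 -0.0516] 0.212
0 [-0.0263 -0.0651] 0.265
1 [-0.0031 -0.0137] 0.053
1 [-0.0056 -0.0276] 0.106
1 [-0.0072 -0.0416] 0.159
1 [-0.0082 -0.0557] 0.212
1 [-0.0084 -0.0698] 0.265
2 [ 0.0006 -0.0141] 0.053
2 [ 0.0019 -0.0281] 0.106
2 [ 0.0039 -0.0421] 0.159
2 [ 0.0067 -0.0559] 0.212
2 [ 0.0102 -0.0695] 0.265
```

>>> carry_out(plan=[[[-0.0066, -0.0124, 0, 0, 0, 0.053, 0], [-0.0126, -0.0252, 0, 0, 0, 0.106, 0], [-0.0179, -0.0383, 0, 0, 0, 0.159, 0], [-0.0225, -0.0516, 0, 0, 0, 0.212, 0], [-0.0263, -0.0651, 0, 0, 0, 0.265, 0]]])

```text
time_s: 3.02
eef_pos: [0.5948, 0.056, 0.3026]
eef_rot: [0.002, 0.094, 0.996, 0.0]
wrist_force: [4.7, 1.6, 2.9]
opening: 0.259
grasp_force: 59.6
```

>>> carry_out(plan=[[[-0.0031, -0.0137, 0, 0, 0, 0.053, 0], [-0.0056, -0.0276, 0, 0, 0, 0.106, 0], [-0.0072, -0.0416, 0, 0, 0, 0.159, 0], [-0.0082, -0.0557, 0, 0, 0, 0.212, 0], [-0.0084, -0.0698, 0, 0, 0, 0.265, 0]]])

```text
time_s: 3.43
eef_pos: [0.5871, -0.0138, 0.3026]
eef_rot: [0.003, -0.038, 0.999, 0.0]
wrist_force: [7.8, 2.8, 1.2]
opening: 0.264
grasp_force: 59.5
```

>>> carry_out(plan=[[[0.0006, -0.0141, 0, 0, 0, 0.053, 0], [0.0019, -0.0281, 0, 0, 0, 0.106, 0], [0.0039, -0.0421, 0, 0, 0, 0.159, 0], [0.0067, -0.0559, 0, 0, 0, 0.212, 0], [0.0102, -0.0695, 0, 0, 0, 0.265, 0]]])

```text
time_s: 3.85
eef_pos: [0.5978, -0.0828, 0.3026]
eef_rot: [0.003, -0.17, 0.985, 0.0]
wrist_force: [9.3, 5.5, 1.6]
opening: 0.263
grasp_force: 59.6
```

>>> carry_out(plan=[[[0, 0, 0, 0, 0, 0, 1], [0, 0, 0, 0, 0, 0, 1], [0, 0, 0, 0, 0, 0, 1], [0, 0, 0, 0, 0, 0, 1], [0, 0, 0, 0, 0, 0, 1]]])

```text
time_s: 4.27
eef_pos: [0.5953, -0.0826, 0.3011]
eef_rot: [-0.0, -0.169, 0.986, 0.0]
wrist_force: [0.9, 0.3, 0.4]
opening: 0.948
grasp_force: 0.0
```

>>> carry_out(plan=[[[0, 0, 0.016, 0, 0, 0, 1], [0, 0, 0.032, 0, 0, 0, 1], [0, 0, 0.048, 0, 0, 0, 1], [0, 0, 0.064, 0, 0, 0, 1], [0, 0, 0.08, 0, 0, 0, 1]]])

```text
time_s: 4.68
eef_pos: [0.5954, -0.0826, 0.3821]
eef_rot: [-0.0, -0.169, 0.986, 0.0]
wrist_force: [-0.7, -0.9, -0.2]
opening: 1.001
grasp_force: 0.0
```

>>> carry_out(plan=[[[-0.008, -0.037, 0, 0, 0, 0, 1], [-0.016, -0.074, 0, 0, 0, 0, 1], [-0.024, -0.111, 0, 0, 0, 0, 1], [-0.032, -0.148, 0, 0, 0, 0, 1], [-0.04, -0.185, 0, 0, 0, 0, 1]]])

```text
time_s: 5.1
eef_pos: [0.5551, -0.269, 0.3815]
eef_rot: [0.0, -0.169, 0.986, -0.0]
wrist_force: [0.4, -0.3, 0.7]
opening: 0.995
grasp_force: 0.0
```

```bash
python3 - <<'E'
from h import *
np.set_printoptions(precision=4,suppress=True)
for n in('scene','top'):
    c=shot(n,n+'1'); np.savez(n+'1.npz',**c); P=cloud(c)
    z=P[...,2]; B=(P[...,0]>.5)&(P[...,0]<.7)&(P[...,1]>-.12)&(P[...,1]<.12)
    for k,lo,hi in(('knob',.318,.335),('lens',.270,.292)):
        Q=P[B&(z>lo)&(z<hi)]
        if k=='lens': Q=Q[np.hypot(*(Q[:,:2]-np.median(Q[:,:2],0)).T)<.075]
        (cx,cy),r=cv2.minEnclosingCircle(Q[:,:2].astype(np.float32)); print(n,k,len(Q),Q.mean(0),'circ',cx,cy,r)
E
```

```text
scene knob 67 [ 0.6016 -0.0885  0.327 ] circ 0.6018941402435303 -0.08433640003204346 0.014132858254015446
scene lens 1020 [ 0.6099 -0.0104  0.2812] circ 0.6134320497512817 -0.014970831573009491 0.07263649255037308
top knob 79 [ 0.5958 -0.0858  0.3298] circ 0.5970563292503357 -0.08588913828134537 0.012328050099313259
top lens 1759 [ 0.5977 -0.0108  0.2819] circ 0.6039776802062988 -0.017225729301571846 0.06967495381832123
```

View pics/top1.png

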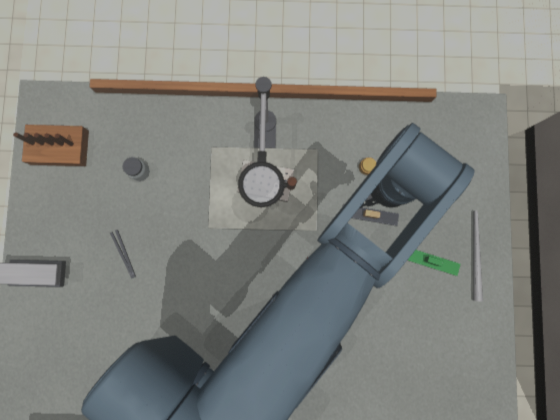

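Top view now shows the lens at (262,185) over the block, with the knob at (291,183). The measured lens is at about (0.601,-0.011), roughly 5 mm from the edge middle. Next I work out the leaning grasp.

```bash
cat > g.py <<'E'
from h import *
from scipy.spatial.transform import Rotation as R
def target(yaw_deg,tilt_deg):   # strip y axis at 90+yaw; tool leans back
    xs=np.array([np.cos(np.radians(yaw_deg)),np.sin(np.radians(yaw_deg)),0]);t=np.radians(tilt_deg)
    z=np.sin(t)*xs-np.cos(t)*np.array([0,0,1.]);y=np.cross([0,0,1.],xs)
    return np.stack([np.cross(y,z),y,z],1),xs
def rel(Rt):
    q=get_obs()['eef_rot'];Rc=R.from_quat([q[1],q[2],q[3],q[0]]).as_matrix()
    best=min((R.from_matrix(Rt@D@Rc.T) for D in(np.eye(3),np.diag([-1.,-1,1]))),key=lambda r:r.magnitude())
    return best.as_rotvec()
E
python3 - <<'E'
from g import *
np.set_printoptions(precision=4,suppress=True)
Rt,xs=target(-7.8,35); v=rel(Rt); print('rv',v,np.degrees(np.linalg.norm(v)))
g=np.array([.558,-.347,.014])+.008*xs; print('grasp',g,'pre',g-.09*Rt[:,2],'z',Rt[:,2]); print('d',g-.09*Rt[:,2]-get_obs()['eef_pos'])
P=cloud(dict(np.load('top0.npz')));print('tin',P[165,369],'q',get_obs()['q'])
E
```

```text
rv [ 0.0615 -0.6153 -0.4543] 43.96239183156535
grasp [ 0.5659 -0.3481  0.014 ] pre [ 0.5148 -0.3411  0.0877] z [ 0.5683 -0.0778 -0.8192]
d [-0.039  -0.0682 -0.2928]
tin [ 0.7086 -0.338   0.0457] q [-0.6488  0.199   1.2907 -0.002   1.6524 -2.553 ]
```

>>> carry_out(plan=[[[-0.004, -0.007, -0.029, 0.006, -0.0615, -0.0454, 1], [-0.008, -0.014, -0.058, 0.012, -0.123, -0.0909, 1], [-0.012, -0.02, -0.088, 0.018, -0.1846, -0.1363, 1], [-0.016, -0.027, -0.117, 0.0246, -0.246, -0.1817, 1], [-0.02, -0.034, -0.146, 0.0307, -0.3077, -0.2271, 1]]])

```text
time_s: 5.62
eef_pos: [0.5356, -0.3015, 0.2345]
eef_rot: [0.155, -0.053, 0.986, -0.011]
wrist_force: [0.9, 0.6, -0.1]
opening: 1.0
grasp_force: 0.0
```

>>> carry_out(plan=[[[-0.004, -0.007, -0.029, 0.006, -0.0615, -0.0454, 1], [-0.008, -0.014, -0.058, 0.012, -0.123, -0.0909, 1], [-0.012, -0.02, -0.088, 0.018, -0.1846, -0.1363, 1], [-0.016, -0.027, -0.117, 0.0246, -0.246, -0.1817, 1], [-0.019, -0.034, -0.146, 0.0307, -0.3077, -0.2271, 1]]])

```text
time_s: 6.03
eef_pos: [0.5163, -0.3359, 0.0889]
eef_rot: [0.302, 0.063, 0.951, -0.022]
wrist_force: [1.6, -0.0, 0.4]
opening: 1.0
grasp_force: 0.0
```

```bash
python3 - <<'E'
from g import *
np.set_printoptions(precision=4,suppress=True)
Rt,xs=target(-7.8,35); g=np.array([.558,-.347,.014])+.008*xs; print(rel(Rt),g-get_obs()['eef_pos'])
c=shot('scene','scene2');i=cv2.imread('pics/scene2.png')[230:400,120:340];cv2.imwrite('pics/scene2c.png',cv2.resize(i,None,fx=3,fy=3))
E
```

```text
[ 0.0046  0.0039 -0.0024] [ 0.0496 -0.0121 -0.0749]
```

View pics/scene2c.png

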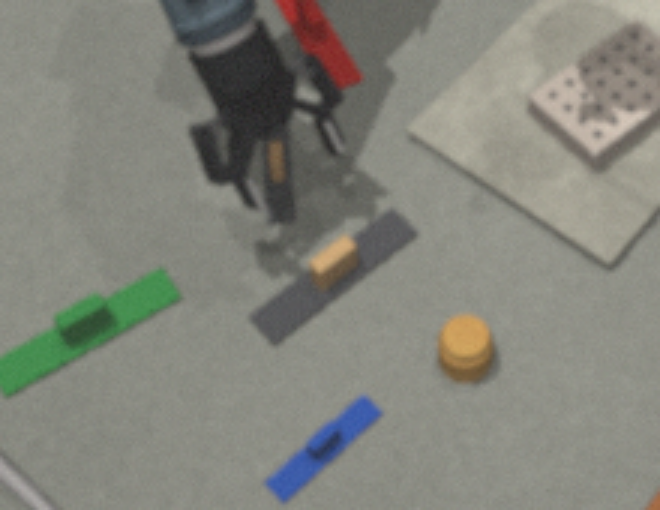

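The scene crop shows the open gripper at about (260,150), leaning towards the robot and lined up with the handle at (333,262). The bystanders are clear.

>>> carry_out(plan=[[[0.01, -0.002, -0.015, 0.0046, 0.0039, -0.0024, 1], [0.02, -0.005, -0.03, 0.0046, 0.0039, -0.0024, 1], [0.03, -0.007, -0.045, 0.0046, 0.0039, -0.0024, 1], [0.04, -0.01, -0.06, 0.0046, 0.0039, -0.0024, 1], [0.0496, -0.012, -0.074, 0.0046, 0.0039, -0.0024, 1]]])

```text
time_s: 6.5
eef_pos: [0.5705, -0.3474, 0.0191]
eef_rot: [0.294, 0.065, 0.953, -0.018]
wrist_force: [-0.5, -0.4, 0.8]
opening: 1.003
grasp_force: 0.0
```

>>> carry_out(plan=[[[0, 0, 0, 0, 0, 0, 1], [0, 0, 0, 0, 0, 0, 0.3], [0, 0, 0, 0, 0, 0, 0], [0, 0, 0, 0, 0, 0, 0], [0, 0, 0, 0, 0, 0, 0]]])

```text
time_s: 6.92
eef_pos: [0.5695, -0.3488, 0.0207]
eef_rot: [0.295, 0.065, 0.953, -0.02]
wrist_force: [1.3, -0.1, 1.7]
opening: 0.527
grasp_force: 63.1
```

>>> carry_out(plan=[[[0, 0, 0, 0, 0, 0, 0], [0, 0, 0, 0, 0, 0, 0], [0, 0, 0, 0, 0, 0, 0], [0, 0, 0, 0, 0, 0, 0], [0, 0, 0, 0, 0, 0, 0]]])

```text
time_s: 7.33
eef_pos: [0.5695, -0.3488, 0.0207]
eef_rot: [0.295, 0.065, 0.953, -0.02]
wrist_force: [-4.6, 1.6, 8.2]
opening: 0.522
grasp_force: 64.1
```

>>> carry_out(plan=[[[0, 0, 0, 0, 0, 0, 1], [0, 0, 0, 0, 0, 0, 1], [0, 0, 0, 0, 0, 0, 1], [0, 0, -0.003, 0, 0, 0, 1], [0, 0, -0.006, 0, 0, 0, 1]]])

```text
time_s: 7.75
eef_pos: [0.5703, -0.348, 0.0143]
eef_rot: [0.292, 0.066, 0.954, -0.019]
wrist_force: [-0.2, -0.6, -0.8]
opening: 1.003
grasp_force: 0.0
```

>>> carry_out(plan=[[[0, 0, 0, 0, 0, 0, 1], [0, 0, 0, 0, 0, 0, 0.3], [0, 0, 0, 0, 0, 0, 0], [0, 0, 0, 0, 0, 0, 0], [0, 0, 0, 0, 0, 0, 0]]])

```text
time_s: 8.17
eef_pos: [0.5704, -0.3483, 0.0147]
eef_rot: [0.293, 0.066, 0.954, -0.019]
wrist_force: [0.5, 0.0, -1.4]
opening: 0.53
grasp_force: 62.0
```

>>> carry_out(plan=[[[0, 0, 0, 0, 0, 0, 0], [0, 0, 0, 0, 0, 0, 0], [0, 0, 0, 0, 0, 0, 0], [0, 0, 0, 0, 0, 0, 0], [0, 0, 0, 0, 0, 0, 0]]])

```text
time_s: 8.58
eef_pos: [0.5705, -0.3483, 0.0147]
eef_rot: [0.293, 0.066, 0.954, -0.019]
wrist_force: [-0.8, 0.9, 3.3]
opening: 0.528
grasp_force: 62.4
```

>>> carry_out(plan=[[[0, 0, 0.012, 0, 0, 0, 0], [0, 0, 0.024, 0, 0, 0, 0], [0, 0, 0.036, 0, 0, 0, 0], [0, 0, 0.048, 0, 0, 0, 0], [0, 0, 0.06, 0, 0, 0, 0]]])

```text
time_s: 9.0
eef_pos: [0.5695, -0.3468, 0.0734]
eef_rot: [0.291, 0.066, 0.954, -0.018]
wrist_force: [-0.1, -0.1, -3.7]
opening: 0.525
grasp_force: 62.5
```

```bash
cat > s.py <<'E'
import sys
from g import *
np.set_printoptions(precision=4,suppress=True)
nm=sys.argv[1]
for n in('scene','top'):
    c=shot(n,n+nm);np.savez(n+nm+'.npz',**c)
i=cv2.imread(f'pics/scene{nm}.png')[180:380,160:400];cv2.imwrite(f'pics/crop{nm}.png',cv2.resize(i,None,fx=3,fy=3,interpolation=cv2.INTER_CUBIC))
o=get_obs();print(o['eef_pos'],o['eef_rot'],o['wrist_force'],o['torque'],o['opening'],o['q'])
E
python3 s.py 3
```

```text
[ 0.5707 -0.3483  0.0756] [ 0.293   0.0658  0.9537 -0.0192] [-0.2337  0.1361 -3.9336] [ 0.0095  0.5076 -0.009 ] 0.5274309725673257 [-0.9227  0.3405  1.9016  0.7807  0.6012 -2.9466]
```

View pics/crop3.png

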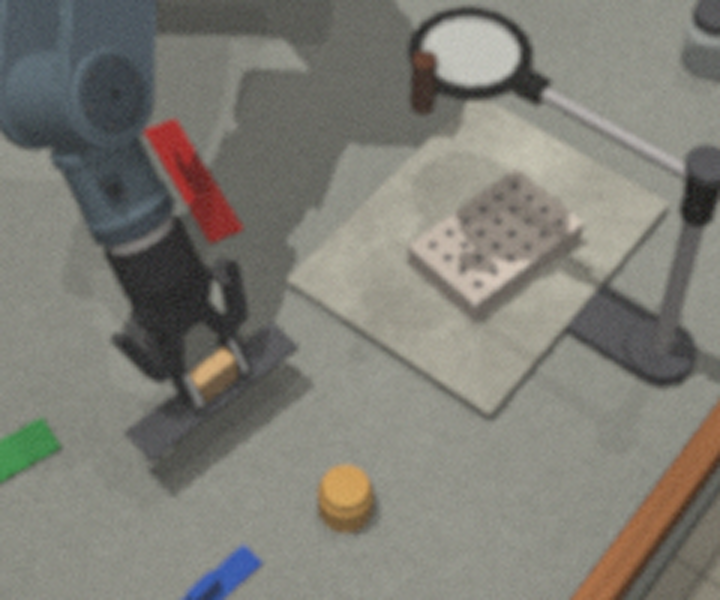

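Scene crop: the strip hangs level in the gripper, handle at (215,372), clear of the tin at (345,497). Next I measure how it sits in the hand.

```bash
cat > strip.py <<'E'
import sys
from g import *
np.set_printoptions(precision=4,suppress=True)
nm,cx,cy,zt=sys.argv[1],*map(float,sys.argv[2:5])
for n in('scene','top'):
    c=dict(np.load(n+nm+'.npz'));P=cloud(c);hsv=cv2.cvtColor(c['pixels'],cv2.COLOR_RGB2HSV)
    m=(abs(P[...,0]-cx)<.06)&(abs(P[...,1]-cy)<.12)&(abs(P[...,2]-zt)<.006)&(hsv[...,2]<110)
    k,l,st,_=cv2.connectedComponentsWithStats(m.astype(np.uint8))
    keep=[j for j in range(1,k) if st[j,4]>25]; Q=P[np.isin(l,keep)]
    r=cv2.minAreaRect(Q[:,:2].astype(np.float32)*1000)
    A=np.c_[Q[:,:2]-Q[:,:2].mean(0),np.ones(len(Q))];s=np.linalg.lstsq(A,Q[:,2],rcond=None)[0]
    print(n,len(Q),np.round(r[0],1),np.round(r[1],1),round(r[2],2),'slope x,y,z',s)
E
python3 strip.py 3 .56 -.348 .067
```

```text
scene 550 [ 560.5 -346. ] [179.3  43.9] 81.86 slope x,y,z [ 0.0145 -0.0011  0.0651]
top 328 [ 557.4 -347.8] [181.7  40.8] 82.24 slope x,y,z [-0.0205  0.0013  0.0679]
```

>>> carry_out(plan=[[[0.001, 0.023, 0, 0, 0, -0.007, 0], [0.001, 0.046, 0, 0, 0, -0.014, 0], [0.002, 0.069, 0, 0, 0, -0.021, 0], [0.003, 0.092, 0, 0, 0, -0.028, 0], [0.003, 0.115, 0, 0, 0, -0.035, 0]]])

```text
time_s: 9.52
eef_pos: [0.5723, -0.2311, 0.0726]
eef_rot: [0.291, 0.083, 0.953, -0.023]
wrist_force: [0.3, -0.7, -2.7]
opening: 0.529
grasp_force: 62.9
```

>>> carry_out(plan=[[[0.001, 0.023, 0, 0, 0, 0, 0], [0.001, 0.046, 0, 0, 0, 0, 0], [0.002, 0.069, 0, 0, 0, 0, 0], [0.003, 0.092, 0, 0, 0, 0, 0], [0.003, 0.115, 0, 0, 0, 0, 0]]])

```text
time_s: 9.93
eef_pos: [0.5752, -0.1162, 0.0727]
eef_rot: [0.291, 0.083, 0.953, -0.023]
wrist_force: [0.2, -0.1, -4.0]
opening: 0.525
grasp_force: 62.9
```

>>> carry_out(plan=[[[0.001, 0.023, 0, 0, 0, 0, 0], [0.002, 0.046, 0, 0, 0, 0, 0], [0.003, 0.069, 0, 0, 0, 0, 0], [0.004, 0.092, 0, 0, 0, 0, 0], [0.004, 0.115, 0, 0, 0, 0, 0]]])

```text
time_s: 10.35
eef_pos: [0.579, -0.0015, 0.0727]
eef_rot: [0.291, 0.083, 0.953, -0.023]
wrist_force: [0.8, -0.3, -2.6]
opening: 0.529
grasp_force: 62.9
```

```bash
python3 s.py 4; python3 strip.py 4 .569 0 .067
```

```text
[0.5781 0.0005 0.0721] [ 0.2898  0.0814  0.9534 -0.0226] [-1.1342 -0.6186 -2.8916] [ 0.0905  0.606  -0.0208] 0.5288980260136252 [-0.2232  0.1466  2.1635  0.1384  0.2449 -1.7479]
scene 353 [571.1  -1.8] [179.   44.1] 78.76 slope x,y,z [-0.0059  0.0061  0.0652]
top 275 [564.8   2.9] [179.4  39.7] 79.93 slope x,y,z [-0.0228  0.008   0.0646]
```

View pics/crop4.png

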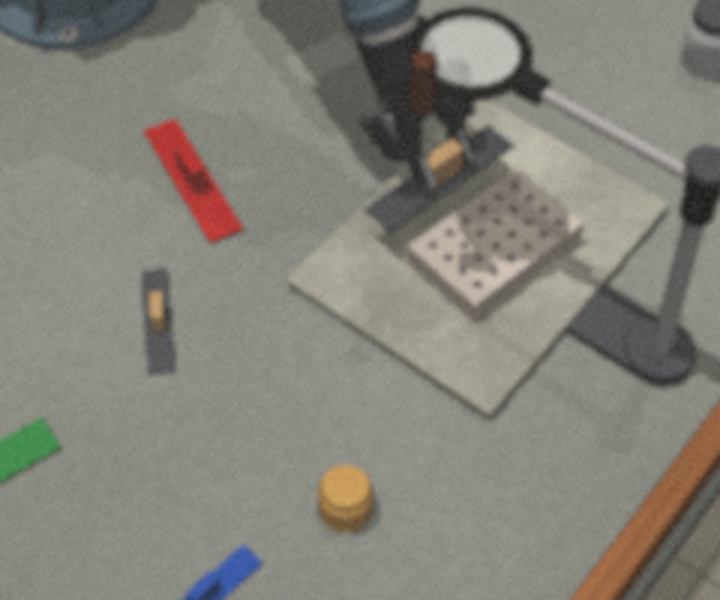

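The scene crop shows the strip in front of the block at (440,180), under the lens and parallel to the block's face. Joint 5 is low at 0.245, so I lower in small steps and watch it.

>>> carry_out(plan=[[[0, 0, -0.004, 0, 0, 0, 0], [0, 0, -0.008, 0, 0, 0, 0], [0, 0, -0.012, 0, 0, 0, 0], [0, 0, -0.016, 0, 0, 0, 0], [0, 0, -0.02, 0, 0, 0, 0]]])

```text
time_s: 10.87
eef_pos: [0.5801, -0.0039, 0.0536]
eef_rot: [0.292, 0.084, 0.953, -0.024]
wrist_force: [0.4, -0.6, -3.9]
opening: 0.528
grasp_force: 63.2
```

```bash
python3 -c "
from h import *;o=get_obs();print(o['q'],o['dq'],o['eef_pos'],o['wrist_force'])"
```

```text
[-0.23046051  0.19660911  2.16307892  0.1802924   0.19175007 -1.79285925] [ 0.00352967  0.12077149 -0.00025025  0.10356244 -0.12320456 -0.10713453] [ 0.58007187 -0.00390876  0.05357123] [ 0.41678733 -0.58504964 -3.93102531]
```

>>> carry_out(plan=[[[0, 0, -0.004, 0, 0, 0, 0], [0, 0, -0.008, 0, 0, 0, 0], [0, 0, -0.012, 0, 0, 0, 0], [0, 0, -0.016, 0, 0, 0, 0], [0, 0, -0.019, 0, 0, 0, 0]]])

```text
time_s: 11.28
eef_pos: [0.5802, -0.0031, 0.0349]
eef_rot: [0.292, 0.083, 0.953, -0.024]
wrist_force: [-0.2, 0.6, -2.9]
opening: 0.524
grasp_force: 63.2
```

>>> carry_out(plan=[[[0, 0, -0.001, 0, 0, 0, 0], [0, 0, -0.002, 0, 0, 0, 0], [0, 0, -0.003, 0, 0, 0, 0], [0, 0, -0.003, 0, 0, 0, 0], [0, 0, -0.003, 0, 0, 0, 0]]])

```text
time_s: 11.7
eef_pos: [0.5805, -0.003, 0.0326]
eef_rot: [0.292, 0.083, 0.952, -0.024]
wrist_force: [0.6, 0.5, -3.6]
opening: 0.527
grasp_force: 63.2
```

```bash
python3 s.py 5; python3 strip.py 5 .569 0 .022
```

```text
[ 0.5805 -0.0031  0.0327] [ 0.2923  0.0828  0.9524 -0.0238] [ 0.4271  0.033  -3.2287] [ 0.1328  0.5855 -0.0094] 0.5260608459565225 [-0.2287  0.2519  2.162   0.2511  0.1374 -1.8645]
scene 369 [565.5  -1.6] [180.4  54.8] 79.71 slope x,y,z [ 0.0482 -0.0066  0.0233]
top 264 [569.5  -1.7] [180.7  44.3] 81.23 slope x,y,z [-0.0343  0.0026  0.0238]
```

>>> carry_out(plan=[[[0, 0, -0.001, 0, 0, 0, 0], [0, 0, -0.002, 0, 0, 0, 0], [0.0033, -0.0006, -0.002, 0, 0, 0, 0], [0.0067, -0.0012, -0.002, 0, 0, 0, 0], [0.01, -0.0018, -0.002, 0, 0, 0, 0]]])

```text
time_s: 12.22
eef_pos: [0.5908, -0.0049, 0.0307]
eef_rot: [0.292, 0.083, 0.952, -0.024]
wrist_force: [-1.9, 0.3, 0.4]
opening: 0.531
grasp_force: 63.6
```

>>> carry_out(plan=[[[0.001, -0.0002, 0, 0, 0, 0, 0], [0.002, -0.0004, 0, 0, 0, 0, 0], [0.003, -0.0006, 0, 0, 0, 0, 0], [0.003, -0.0006, 0, 0, 0, 0, 0], [0.003, -0.0006, 0, 0, 0, 0, 0]]])

```text
time_s: 12.63
eef_pos: [0.5937, -0.0055, 0.0307]
eef_rot: [0.293, 0.083, 0.952, -0.024]
wrist_force: [0.9, 0.8, -0.7]
opening: 0.527
grasp_force: 63.4
```

>>> carry_out(plan=[[[0.0007, -0.0001, 0, 0, 0, 0, 0], [0.0013, -0.0002, 0, 0, 0, 0, 0], [0.002, -0.0004, 0, 0, 0, 0, 0], [0.002, -0.0004, 0, 0, 0, 0, 0], [0.002, -0.0004, 0, 0, 0, 0, 0]]])

```text
time_s: 13.05
eef_pos: [0.5948, -0.0056, 0.0306]
eef_rot: [0.292, 0.083, 0.953, -0.024]
wrist_force: [-11.3, 0.4, 11.8]
opening: 0.527
grasp_force: 65.7
```

```bash
python3 s.py 6; python3 strip.py 6 .58 0 .022
```

```text
[ 0.5948 -0.0056  0.0307] [ 0.2919  0.0825  0.9526 -0.0238] [-12.3207   0.8799  12.1834] [-0.2996  0.8307 -0.0154] 0.5294572042448843 [-0.227   0.2814  2.1271  0.2349  0.1433 -1.8474]
scene 235 [559.3  -1.6] [181.6  77.1] 84.5 slope x,y,z [ 0.0668 -0.0102  0.0212]
top 265 [563.6  -2.4] [178.3  86.2] 82.53 slope x,y,z [ 0.0572 -0.0085  0.022 ]
```

View pics/crop6.png

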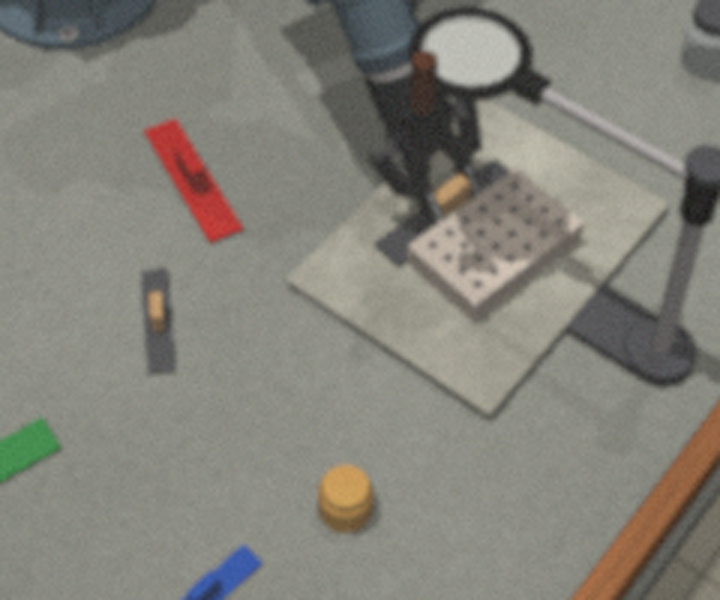

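The scene crop shows the strip flush against the block's near face, handle at (453,192), strip's near end at (395,248). A 12 N contact force came at the predicted distance, with almost no yaw moment. Releasing now, then backing off along the tool axis.

>>> carry_out(plan=[[[0, 0, 0, 0, 0, 0, 0.6], [0, 0, 0, 0, 0, 0, 0.75], [0, 0, 0, 0, 0, 0, 1], [0, 0, 0, 0, 0, 0, 1], [0, 0, 0, 0, 0, 0, 1]]])

```text
time_s: 13.57
eef_pos: [0.5955, -0.0059, 0.0305]
eef_rot: [0.292, 0.083, 0.952, -0.024]
wrist_force: [0.3, -0.0, 0.0]
opening: 1.001
grasp_force: 0.0
```

>>> carry_out(plan=[[[-0.008, 0.0014, 0.012, 0, 0, 0, 1], [-0.016, 0.0028, 0.024, 0, 0, 0, 1], [-0.026, 0.0046, 0.039, 0, 0, 0, 1], [-0.036, 0.0064, 0.054, 0, 0, 0, 1], [-0.046, 0.008, 0.069, 0, 0, 0, 1]]])

```text
time_s: 13.98
eef_pos: [0.5487, 0.0023, 0.0998]
eef_rot: [0.292, 0.083, 0.953, -0.024]
wrist_force: [-0.6, -0.4, -0.0]
opening: 0.999
grasp_force: 0.0
```

>>> carry_out(plan=[[[-0.02, 0, 0.005, 0, 0, 0, 1], [-0.04, 0, 0.01, 0, 0, 0, 1], [-0.06, 0, 0.015, 0, 0, 0, 1], [-0.08, 0, 0.02, 0, 0, 0, 1], [-0.1, 0, 0.025, 0, 0, 0, 1]]])

```text
time_s: 14.4
eef_pos: [0.4484, 0.0024, 0.1243]
eef_rot: [0.292, 0.083, 0.953, -0.024]
wrist_force: [0.2, 0.2, 1.3]
opening: 1.003
grasp_force: 0.0
```

```bash
python3 s.py 7; python3 - <<'E'
from h import *
np.set_printoptions(precision=4,suppress=True)
for n in('scene','top'):
    c=dict(np.load(n+'7.npz'));P=cloud(c);V=cv2.cvtColor(c['pixels'],cv2.COLOR_RGB2HSV)[...,2]
    B=(abs(P[...,0]-.58)<.05)&(abs(P[...,1])<.11); z=P[...,2]
    for k,lo,hi in(('strip',.019,.026),('handle',.054,.062)):
        Q=P[B&(z>lo)&(z<hi)&((V<110)|(k=='handle'))]
        if k=='handle': Q=Q[abs(Q[:,1])<.04]
        if len(Q)>5: r=cv2.minAreaRect(Q[:,:2].astype(np.float32)*1000);print(n,k,len(Q),np.round(r[0],1),np.round(r[1],1),round(r[2],2),Q.mean(0))
    L=P[(abs(P[...,0]-.6)<.09)&(abs(P[...,1])<.09)&(z>.278)&(z<.287)];print(n,'lens',len(L),L.mean(0))
E
```

```text
[0.4477 0.0025 0.1247] [ 0.2926  0.0828  0.9523 -0.0239] [-0.0881 -0.1319  0.4528] [ 0.0247  0.2905 -0.0301] 0.9998972860544408 [-0.3267 -0.3565  2.4613  0.2031  0.4549 -1.8799]
scene strip 179 [577.8  -7.6] [ 61.2 178. ] 4.8 [ 0.5783 -0.018   0.0226]
scene handle 59 [587.   -6.9] [42.8 41.6] 43.52 [ 0.5862 -0.0058  0.0574]
scene lens 812 [ 0.6071 -0.0091  0.2817]
top strip 295 [582.3  -4.7] [179.1  39. ] 80.58 [ 0.5773 -0.0152  0.0227]
top lens 1610 [ 0.5976 -0.0107  0.2819]
```

View pics/crop7.png

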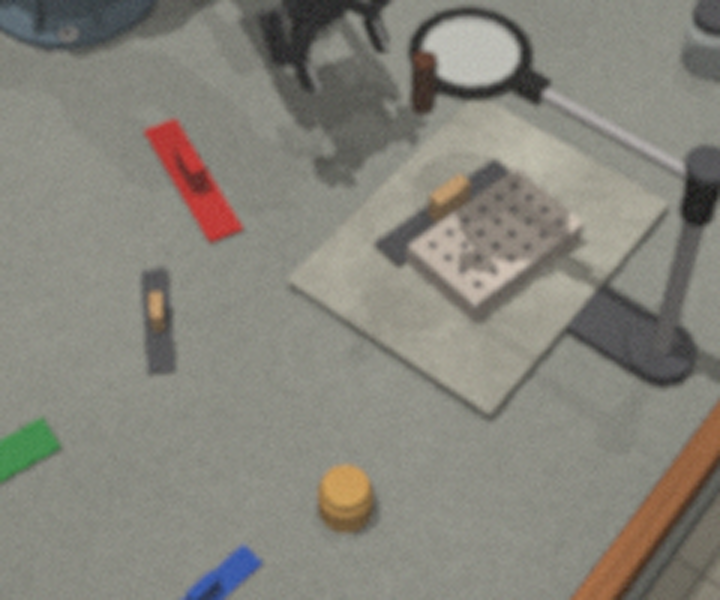

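The scene crop shows the strip lying flush and centred at (450,200), gripper well clear, lens still over the edge. In the top view the strip sits at x = -19.7 mm and y = -1 mm in the block_edge frame, with a yaw difference of 0.006 rad. All of these are within limits, so I'm handing in.

```bash
python3 -c "
from bench import hand_in;print(hand_in())"
```

```text
the job is handed in; nothing more can be done
None
```

I handed the job in at about 14.4 s; no verdict came back. By my last measurement, the lens stands within about 7 mm of the block's near-edge middle, and the straightedge lies flush and centred along that edge, released. The jar, tin and tweezers were not touched.

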